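Set the coffee grinder two notches finer

TASK

Set the coffee grinder two notches finer, one notch at a time: draw the red spring pin up, turn the collar clockwise (seen from above) and let the pin drop fully home in the next notch, then do the same once more. Leave the pin home in that second notch. Reach in slantwise under the smoky hopper without bumping it, and leave the cup under the spout and the other things on the worktop where they stand.

Things in the scene. Friction and masses are not known exactly. Their poses are not given: they have to be found in the camera images.
- pin_knob (a point): Centre of the red knob on the spring pin: round, upright, 26 mm across, 27 mm tall (lowest 6 mm tapers in), 32 mm above the collar's top when the pin is home. It rides with the collar, 85 mm from its axis; at the start it is on the robot's side, somewhat to the robot's right. The hopper hangs above it, so the hand must lean 25 to 45 degrees outward from the axis; 26 mm all round it is free.
- collar_axis (a point): Point on the collar's upright axis, level with the collar's top face, 140 mm above the worktop. The collar is a black ribbed disc, 212 mm across, 16 mm thick; the pin stands on it on a steel sleeve 16 mm tall. Seen from this point, the knob gives the pin's bearing. This frame turns with the collar.
- collar (a joint): Collar angle in rad, 0 at the start, growing clockwise from above (finer), the knob then moving to the robot's left. The home pin locks it; else it turns with 1 to 4 N at the knob and stays. The notches below are covered and must be felt: the next is 0.40 to 0.60 rad on, the second 0.5 rad after it, then a third, not wanted. The middle of a notch is meant, the pin has 1.5 mm play each way.
- pin (a joint): How far the pin is drawn up, m: 0 home in a notch, 0.008 when its round end rides on the ring between notches, at most 0.014. Drawing it straight up takes 4 N at first and 7 N at the top. Pin 8 mm thick, notches 11 mm wide. Its spring drops it into a notch only when the knob is not held up; so let go of the knob short of the notch and push it on loosely until the pin drops and stops the collar.
- hopper: Smoky clear plastic hopper with a black lid, fixed above the collar; origin on the collar's axis at worktop level. Neck 92 mm across from 140 to 215 mm above the worktop, widening to 176 mm at 305 mm, then straight up to a lid 182 mm across, top at 374 mm. Not to be bumped (under 3 N).
- grinder: Grey coffee grinder fixed to the worktop, with a dark base plate 215 x 170 mm, 16 mm thick; the origin is at worktop level on the collar's axis and -x of its frame is its front. The base plate runs from 112 mm in front of the origin to 104 mm behind it.
- cup_mid (a point): Centre of the small white cup, 68 mm across, 46 mm tall, on the grinder's base plate under the spout: leave it.
- mug_mid (a point): Centre of the pale blue mug, 85 mm across, 96 mm tall: leave it.
- jar_mid (a point): Centre of the green herb jar with a wooden lid, 47 mm across, 87 mm tall: leave it.
- spoon_mid (a point): Centre of the steel teaspoon, 132 mm long, 9 mm high, lying along its own x: leave it.
- red_pod_mid (a point): Centre of the loose coffee pod with a red-brown lid, 51 mm across, 45 mm tall: leave it.
- white_pod_mid (a point): Centre of the loose white coffee pod standing upside down, 51 mm across, 44 mm tall: leave it.

How it is judged:
By the outcome, as a careful person would: the job done as asked, in the order asked, and still so for the second after the job is handed in, with the robot touching nothing.
It also fails if it takes over 46 s, if anything falls off the work surface, if the arm or the gripper's body presses on something with over 40 N, if the wrist force passes 120 N, or if a joint passes its speed limit or range.

ROBOT

A 7-joint arm with a two-finger parallel gripper is mounted at the origin on a cart in front of the work surface, level with it; the furniture and walls round the work are solid. World frame = base frame: x ahead of the robot, y to its left, z up, the work surface at z = 0. Lengths are in m, angles in rad, forces in N, time in s.
With the tool pointing down it reaches from about 0.4 to 0.85 m from the base axis. Payload 10.4 kg.
Tool frame: the origin (TCP) lies between the finger pads; the fingertips stand 25 mm ahead of it and the grasp point (between the pads) lies 6 mm ahead of it (tip_extent is the distance from the TCP to the fingertips, in m); z points along the fingers, y is the line along which they close (so a half turn about z gives the same grasp; the last joint's range is limited). The gripper opens to 87 mm and grips with 3 to 60 N. Pads are 19 mm wide; open, the fingers measure 117 mm over their backs; the gripper's body (75 mm by 190 mm) begins 51 mm behind the grasp point.
Start: joints at [-1.298, 0.332, -0.065, 1.46, 0.022, 1.35, -0.088], TCP at [0.182, 0.598, 0.248] pointing down, gripper open.
Joint ranges: [-2.6, 2.6], [-0.5, 2.12], [-1.47, 1.34], [0.16, 2.42], [-1.27, 4.41], [0.06, 2.06], [-2.6, 2.6]. Speed limits (rad/s): [2.22, 2.22, 2.79, 2.79, 3.14, 3.14, 3.14].

INTERFACE

Orientations are given as a unit quaternion [x, y, z, w].
In Python, from workcell import get_state, get_image, sign_off, tip_extent gives the robot as it stands.
- The arm moves only by the shell command python3 -m pendant 'ROWS' [OPENING] [FORCE]. ROWS is JSON, one flat list of numbers, 6 for each row, row after row: the shift along the world's x, y, z in units of 400 mm (1.0 is 400 mm), then the turn, a rotation vector about the world's x, y, z in units of 60 degrees (1.0 is 60 degrees). A call has 1 to 12 rows; each row is the pose to reach, as a shift and turn from the pose commanded when the call began; what a row does not reach only later rows make up. A row lasts 1/12 s, in which the tool goes at most 41.7 mm and 7.16 degrees, less where a joint would pass 70% of its speed; a pose out of reach is approached as far as the arm can. A call with a number of a shift or a turn outside -1 to 1 is refused whole. A call with a gripper value outside its range is refused whole. OPENING is the opening, from -1 (shut) to 1 (fully open), set as the call begins (- or left out, the last holds). The fingers move at their own pace and stop on an object; FORCE is the grip in N (left out, the last holds). Time passes only in rows, so rows that repeat a pose let the fingers close. It gives the time, the measured TCP pose, the force, the opening and the grip force at its end, in the units of the state.
- get_state(): the state, without advancing time (a new reading comes with each control period).
- get_image(name): name is "scene" or "top" or "wrist"; returns a dict with "image" (384x512x3 uint8, red, green, blue), "z_map" (384x512 float32, m along the optical axis (not along the pixel's ray), 0 where there is no reading), "fx", "fy", "cx", "cy" (pixels), "T" (4x4, takes a point from camera to world coordinates); the wrist camera has in their place "hand_eye" (4x4, takes a point from camera to tool coordinates, whose origin is the TCP and whose axes are the flange's). Camera axes: x right, y down, z forward; pixel columns grow to the right and rows downward; lengths in m; the calibration is good to about 2 mm. A picture is of the moment at which its call begins: read the wrist's pose just before it.
- sign_off(): hands the job in; it is judged then, once.
The state is a dict: "time_s": time; "qpos": joint angles; "joint_vel": joint speeds; "joint_torque": joint torques, N m; "ee_pos": TCP position; "tcp_rot": TCP orientation; "force": force on the tool from outside, world axes, zero at the start; "moment": the same for the moment, N m; "opening": opening from 0.0 (shut) to 1.0 (fully open); "finger_force": force on a finger pad.
Only numpy, scipy, OpenCV 4.12 (cv2) and the standard library are available. Lean on these libraries where they do the work, as an engineer would, in place of code of your own. Each camera call takes 0.05 s, during which the arm holds its last target. There are 200 camera calls.

## Working session

There is one attempt and no reset: what is moved stays moved. The work goes in short steps, Python scripts to look and compute and a shell command to move; the robot and the scene stay as the last step left them, time stands still between calls to the robot, and variables do not carry over. Pictures are saved under pics/ and viewed, at most 10 in all, crops included, and the job is handed in when it is done.

```bash
mkdir -p pics; ls
python3 - <<'E'
from workcell import *
import cv2,numpy as np
s=get_state();print({k:np.round(v,3).tolist() for k,v in s.items()},tip_extent)
ims=[]
for n in("scene","top"):
    d=get_image(n);np.savez(f"pics/{n}.npz",**d);ims.append(cv2.cvtColor(d["image"],cv2.COLOR_RGB2BGR))
    print(n,np.round(d["T"],3).tolist(),d["fx"])
    cv2.imwrite(f"pics/{n}0.png",ims[-1])
    hsv=cv2.cvtColor(ims[-1],cv2.COLOR_BGR2HSV)
    m=(((hsv[...,0]<8)|(hsv[...,0]>172))&(hsv[...,1]>150)&(hsv[...,2]>80)).astype(np.uint8)
    nn,l,st,c=cv2.connectedComponentsWithStats(m)
    for i in range(1,nn):
        if st[i,4]>15:
            v,u=np.where(l==i);z=d["z_map"][v,u];k=z>0
            P=np.c_[(u-d["cx"])/d["fx"]*z,(v-d["cy"])/d["fy"]*z,z,np.ones_like(z)][k]@d["T"].T
            print(st[i],c[i].round(),P[:,:3].min(0).round(3),P[:,:3].max(0).round(3),np.median(P[:,:3],0).round(3))
E
```

```text
pics
{'time_s': 0.0, 'qpos': [-1.298, 0.333, -0.065, 1.461, 0.022, 1.35, -0.089], 'joint_vel': [0.0, -0.0, -0.0, -0.002, -0.002, 0.001, 0.001], 'joint_torque': [0.001, -62.325, 0.025, -38.989, -0.061, 0.04, 0.0], 'ee_pos': [0.182, 0.598, 0.247], 'tcp_rot': [0.147, 0.989, -0.001, -0.0], 'force': [0.291, 0.101, 0.368], 'moment': [-0.057, -0.0, -0.009], 'finger_force': 0.0, 'opening': 0.995} 0.025
scene [[-0.762, -0.331, 0.557, -0.284], [-0.648, 0.408, -0.643, 0.834], [-0.015, -0.851, -0.525, 0.907], [0.0, 0.0, 0.0, 1.0]] 392.19864710704405
top [[-0.207, -0.849, 0.485, -0.045], [-0.978, 0.183, -0.096, 0.007], [-0.008, -0.495, -0.869, 1.177], [0.0, 0.0, 0.0, 1.0]] 390.0276921851718
[333 135  12  10  89] [338. 140.] [ 0.714 -0.492  0.044] [ 0.757 -0.454  0.058] [ 0.735 -0.473  0.051]
[234 164   8   8  47] [238. 167.] [ 0.599 -0.094  0.171] [ 0.621 -0.072  0.191] [ 0.607 -0.083  0.185]
[340 202  13  12 121] [346. 207.] [ 0.448 -0.433  0.037] [ 0.492 -0.393  0.05 ] [ 0.47  -0.412  0.045]
```

View pics/scene0.png

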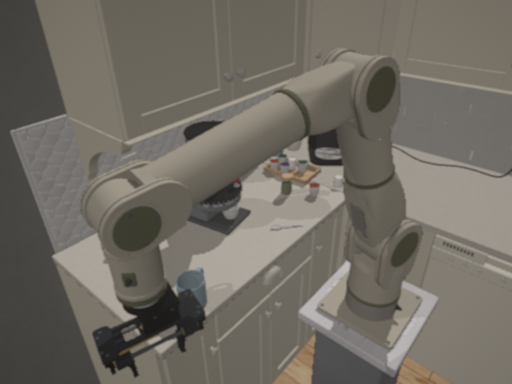

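View pics/top0.png

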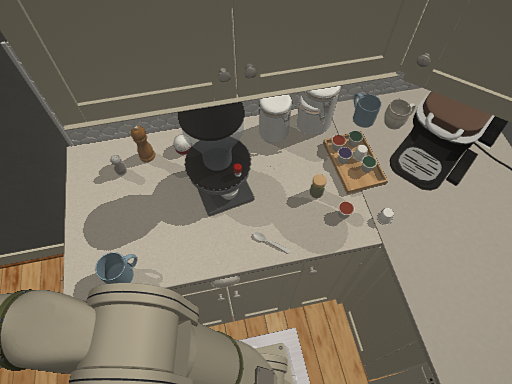

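The scene view shows the grinder at about (215,190), half hidden by the arm. In the top view the knob is at (238,167), the collar is round (218,166), the lid is at (212,115), the cup at (230,190), the mug at (115,268) and the jar at (318,186). Next I'll fit the axis.

Run:
```python
import numpy as np
from scipy.optimize import least_squares
d=np.load("pics/top.npz");z=d["z_map"];v,u=np.mgrid[:384,:512]
P=(np.stack([(u-d["cx"])/d["fx"]*z,(v-d["cy"])/d["fy"]*z,z,np.ones_like(z)],-1)@d["T"].T)[...,:3]
im=d["image"].astype(int)
def sel(u0,u1,v0,v1,z0,z1):
    Q=P[v0:v1,u0:u1].reshape(-1,3);C=im[v0:v1,u0:u1].reshape(-1,3)
    k=(Q[:,2]>z0)&(Q[:,2]<z1)&(z[v0:v1,u0:u1].ravel()>0);return Q[k],C[k]
# lid
for nm,a,r in(("lid",(170,255,90,150,.362,.386),.091),("collar",(175,260,130,200,.132,.147),.106)):
    Q,C=sel(*a);print(nm,len(Q),Q.min(0).round(3),Q.max(0).round(3),np.median(Q,0).round(3))
    # outline: extreme points per angle
    c=(Q.min(0)+Q.max(0))[:2]/2
    for _ in range(5):
        w=Q[:,:2]-c;a_=np.degrees(np.arctan2(w[:,1],w[:,0]))//10;rr=np.hypot(*w.T)
        E=np.array([Q[a_==b][rr[a_==b].argmax(),:2] for b in np.unique(a_)])
        E=E[np.hypot(*(E-c).T)>.8*r]
        c=least_squares(lambda p:np.hypot(*(E-p).T)-r+.002,c,loss="soft_l1",f_scale=.003).x
    print(c.round(4),len(E),(np.hypot(*(E-c).T)*1e3).round())
Q,C=sel(230,246,160,176,.15,.2);k=(C[:,0]>90)&(C[:,0]>2*C[:,1]);print(Q[k].round(3)[::4])
```

```text
lid 1858 [ 0.586 -0.119  0.362] [0.697 0.06  0.379] [ 0.644 -0.028  0.372]
[ 0.6741 -0.0298] 22 [88. 88. 89. 89. 89. 89. 89. 90. 90. 89. 90. 89. 89. 90. 90. 90. 89. 89.
 89. 90. 89. 89.]
collar 1682 [ 0.57  -0.135  0.132] [0.748 0.078 0.147] [ 0.638 -0.018  0.14 ]
[ 0.6734 -0.0288] 28 [104. 104. 105. 105. 106. 106. 107. 105. 106. 106. 107. 108. 107.  94.
 106. 109. 108. 107. 106. 107. 104. 106. 105. 104. 103. 105. 103. 104.]
[[ 0.62  -0.078  0.186]
 [ 0.619 -0.09   0.182]
 [ 0.615 -0.083  0.186]
 [ 0.611 -0.073  0.189]
 [ 0.612 -0.085  0.184]
 [ 0.609 -0.073  0.186]
 [ 0.608 -0.088  0.183]
 [ 0.606 -0.075  0.184]
 [ 0.601 -0.087  0.188]
 [ 0.604 -0.078  0.182]
 [ 0.6   -0.089  0.183]]
```

```bash
cat > h.py <<'E'
import numpy as np
from scipy.spatial.transform import Rotation as R
from workcell import *
AX=np.array([.6738,-.0293]);B0=np.radians(-140.9)
def pose(ang,back=0.,zg=.174,lean=35,r=.085,B=None,dt=0.):
    """tool pose with grasp point at the knob, collar turned ang; back off along tool z; dt = tangential lead"""
    b=(B0 if B is None else B)-ang;l=np.radians(lean)
    u=np.array([np.cos(b),np.sin(b),0]);t=np.array([u[1],-u[0],0])  # t = clockwise
    z=-u*np.sin(l)-np.array([0,0,np.cos(l)]);x=np.cross(t,z)
    g=np.r_[AX,0]+r*u+[0,0,zg]+t*dt
    return g-(.006+back)*z,R.from_matrix(np.c_[x,t,z])
def go(p,Rt,p0=None,R0=None):
    s=get_state()
    p0=s["ee_pos"] if p0 is None else p0;R0=R.from_quat(s["tcp_rot"]) if R0 is None else R0
    rv=(Rt*R0.inv()).as_rotvec()
    print("row",((p-p0)/.4).round(4).tolist(),(rv/np.radians(60)).round(4).tolist(),"mm",((p-p0)*1e3).round(1),"deg",np.degrees(np.linalg.norm(rv)).round(1))
E
python3 - <<'E'
from h import *
p,r=pose(0,.1);go(np.array([.45,-.12,.33]),r);go(p,r,np.array([.45,-.12,.33]),r)
E
```

```text
row [0.6698, -1.7939, 0.2079] [0.1178, -0.595, 0.9043] mm [ 267.9 -717.6   83.2] deg 65.3
row [0.2766, -0.0031, -0.1729] [0.0, 0.0, 0.0] mm [110.7  -1.3 -69.2] deg 0.0
```

```bash
python3 -m pendant '[0.35,-0.85,0.25,0.06,-0.3,0.45, 0.35,-0.85,0.25,0.06,-0.3,0.45, 0.35,-0.85,0.25,0.06,-0.3,0.45, 0.35,-0.85,0.25,0.06,-0.3,0.45, 0.35,-0.85,0.25,0.06,-0.3,0.45, 0.35,-0.85,0.25,0.06,-0.3,0.45, 0.35,-0.85,0.25,0.06,-0.3,0.45, 0.35,-0.85,0.25,0.06,-0.3,0.45, 0.35,-0.85,0.25,0.06,-0.3,0.45, 0.35,-0.85,0.25,0.06,-0.3,0.45]' 1
python3 - <<'E'
from h import *
p,r=pose(0,.1);go(np.array([.45,-.12,.33]),r);print(get_state()["qpos"])
E
```

```text
time_s: 0.93
ee_pos: [0.3249, 0.2527, 0.3496]
tcp_rot: [-0.085, 0.984, 0.055, 0.15]
force: [0.3, 0.9, 0.6]
opening: 0.995
finger_force: 0.0
row [0.3126, -0.9317, -0.0491] [0.0509, -0.2967, 0.4588] mm [ 125.1 -372.7  -19.6] deg 32.9
[-1.10916021 -0.44025359  0.15643033  2.01156387  0.23280658  1.29121612
  0.75182181]
```

```bash
python3 -m pendant '[0.31,-0.93,-0.05,0.05,-0.3,0.46, 0.31,-0.93,-0.05,0.05,-0.3,0.46, 0.31,-0.93,-0.05,0.05,-0.3,0.46, 0.31,-0.93,-0.05,0.05,-0.3,0.46, 0.31,-0.93,-0.05,0.05,-0.3,0.46, 0.31,-0.93,-0.05,0.05,-0.3,0.46, 0.31,-0.93,-0.05,0.05,-0.3,0.46, 0.31,-0.93,-0.05,0.05,-0.3,0.46, 0.31,-0.93,-0.05,0.05,-0.3,0.46, 0.31,-0.93,-0.05,0.05,-0.3,0.46, 0.31,-0.93,-0.05,0.05,-0.3,0.46, 0.31,-0.93,-0.05,0.05,-0.3,0.46]'
python3 - <<'E'
from h import *
import cv2
p,r=pose(0,.1);go(p,r);s=get_state();print(s["qpos"])
d=get_image("wrist");cv2.imwrite("pics/w1.png",d["image"][...,::-1])
T=np.eye(4);T[:3,:3]=R.from_quat(s["tcp_rot"]).as_matrix();T[:3,3]=s["ee_pos"]
T=T@d["hand_eye"];np.savez("pics/w1.npz",**d,T=T)
hsv=cv2.cvtColor(d["image"],cv2.COLOR_RGB2HSV)
m=(((hsv[...,0]<8)|(hsv[...,0]>172))&(hsv[...,1]>150)&(hsv[...,2]>60)).astype(np.uint8)
nn,l,st,c=cv2.connectedComponentsWithStats(m)
for i in range(1,nn):
    if st[i,4]>60:
        v,u=np.where(l==i);z=d["z_map"][v,u];k=z>0
        P=np.c_[(u-d["cx"])/d["fx"]*z,(v-d["cy"])/d["fy"]*z,z,np.ones_like(z)][k]@T.T
        print(st[i],c[i].round(),P[:,:3].min(0).round(4),P[:,:3].max(0).round(4),np.median(P[:,:3],0).round(4))
        Q=P[:,:3];tp=Q[Q[:,2]>np.percentile(Q[:,2],97)-.003];print("top face",len(tp),((tp.min(0)+tp.max(0))/2).round(4))
E
```

```text
time_s: 1.93
ee_pos: [0.4153, 0.0578, 0.3297]
tcp_rot: [-0.325, 0.896, 0.097, 0.285]
force: [1.0, -0.6, -0.3]
opening: 1.001
finger_force: 0.0
row [0.3634, -0.4476, -0.1723] [0.0067, 0.0079, -0.009] mm [ 145.4 -179.   -68.9] deg 0.8
[ 0.16422273 -0.49333673 -0.07549939  2.17928559 -0.52179905  1.04529417
  2.52717166]
[  0 122  33  33 830] [ 13. 138.] [ 0.5986 -0.1096  0.1399] [ 0.6931 -0.0725  0.1874] [ 0.605  -0.0851  0.1814]
top face 346 [ 0.6109 -0.0836  0.1853]
```

View pics/w1.png

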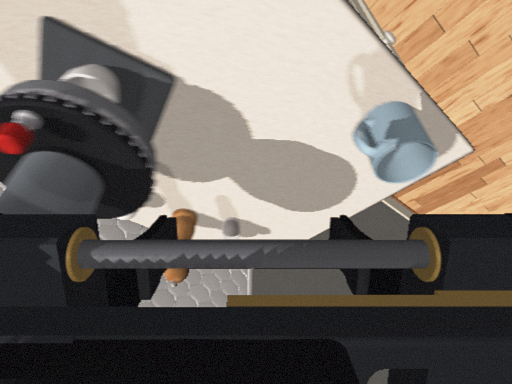

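The wrist view shows the knob at (13,138) on the left edge, agreeing with the estimate. Joint 7 is near its limit, so I'll use the half-turned grasp instead.

```bash
python3 -m pendant '[0.08,-0.44,0,0.445,0.362,-0.819, 0.08,-0.44,0,0.445,0.362,-0.819, 0.08,-0.44,0,0.445,0.362,-0.819, 0.08,-0.44,0,0.445,0.362,-0.819, 0.08,-0.44,0,0.445,0.362,-0.819, 0.08,-0.44,0,0.445,0.362,-0.819, 0.08,-0.44,0,0.445,0.362,-0.819, 0.08,-0.44,0,0.445,0.362,-0.819, 0.08,-0.44,0,0.445,0.362,-0.819, 0.08,-0.44,0,0.445,0.362,-0.819]'
python3 -m pendant '[0,0,0,0.445,0.362,-0.819, 0,0,0,0.445,0.362,-0.819, 0,0,0,0.445,0.362,-0.819, 0,0,0,0.445,0.362,-0.819, 0,0,0,0.445,0.362,-0.819, 0,0,0,0.445,0.362,-0.819, 0,0,0,0.445,0.362,-0.819, 0,0,0,0.445,0.362,-0.819, 0,0,0,0.445,0.362,-0.819]'
sed -i 's/np.c_\[x,t,z\]/np.c_[-x,-t,z]/' h.py
python3 - <<'E'
from h import *
print(get_state()["qpos"].round(2) if hasattr(get_state()["qpos"],"round") else get_state()["qpos"])
p,r=pose(0,.1);go(p,r)
E
```

```text
time_s: 2.82
ee_pos: [0.4471, -0.1183, 0.3293]
tcp_rot: [0.17, 0.939, 0.227, 0.195]
force: [0.1, -0.3, -0.6]
opening: 1.001
finger_force: 0.0
time_s: 3.57
ee_pos: [0.4471, -0.1182, 0.3295]
tcp_rot: [0.617, 0.728, 0.294, 0.054]
force: [0.5, 0.2, 0.3]
opening: 0.999
finger_force: 0.0
[ 0.5  -0.23  0.04  2.   -0.6   1.21  0.87]
row [0.2838, -0.0076, -0.1716] [0.4459, 0.3604, -0.824] mm [113.5  -3.1 -68.6] deg 60.2
```

```bash
python3 -m pendant '[0.05,0,0,0.446,0.36,-0.824, 0.05,0,0,0.446,0.36,-0.824, 0.1,0,-0.05,0.446,0.36,-0.824, 0.15,0,-0.1,0.446,0.36,-0.824, 0.2,0,-0.12,0.446,0.36,-0.824, 0.284,-0.008,-0.172,0.446,0.36,-0.824, 0.284,-0.008,-0.172,0.446,0.36,-0.824, 0.284,-0.008,-0.172,0.446,0.36,-0.824, 0.284,-0.008,-0.172,0.446,0.36,-0.824, 0.284,-0.008,-0.172,0.446,0.36,-0.824, 0.284,-0.008,-0.172,0.446,0.36,-0.824]'
python3 - <<'E'
from h import *
import cv2
s=get_state();print(np.round(s["qpos"],2))
p,r=pose(0,.0);go(p,r)
d=get_image("wrist");cv2.imwrite("pics/w2.png",d["image"][...,::-1])
T=np.eye(4);T[:3,:3]=R.from_quat(s["tcp_rot"]).as_matrix();T[:3,3]=s["ee_pos"]
T=T@d["hand_eye"];np.savez("pics/w2.npz",**d,T=T)
hsv=cv2.cvtColor(d["image"],cv2.COLOR_RGB2HSV)
m=(((hsv[...,0]<8)|(hsv[...,0]>172))&(hsv[...,1]>150)&(hsv[...,2]>60)).astype(np.uint8)
nn,l,st,c=cv2.connectedComponentsWithStats(m)
for i in range(1,nn):
    if st[i,4]>200:
        v,u=np.where(l==i);z=d["z_map"][v,u];k=z>0
        P=np.c_[(u-d["cx"])/d["fx"]*z,(v-d["cy"])/d["fy"]*z,z,np.ones_like(z)][k]@T.T
        Q=P[:,:3];Q=Q[np.linalg.norm(Q[:,:2]-[.608,-.083],axis=1)<.03]
        tp=Q[Q[:,2]>np.percentile(Q[:,2],95)-.002];print(st[i],c[i].round(),"top",len(tp),tp.min(0).round(4),tp.max(0).round(4),((tp.min(0)+tp.max(0))/2).round(4))
E
```

```text
time_s: 4.48
ee_pos: [0.5608, -0.1214, 0.2607]
tcp_rot: [0.897, 0.323, 0.284, -0.099]
force: [0.2, -0.5, 0.4]
opening: 0.998
finger_force: 0.0
[ 0.48  0.05 -0.05  1.89 -0.65  1.01 -0.15]
row [0.111, 0.0909, -0.2044] [0.0043, 0.0031, -0.0067] mm [ 44.4  36.3 -81.7] deg 0.5
[242 173  32  36 896] [257. 190.] top 537 [ 0.6008 -0.0951  0.1844] [ 0.6237 -0.0721  0.1875] [ 0.6123 -0.0836  0.1859]
```

View pics/w2.png

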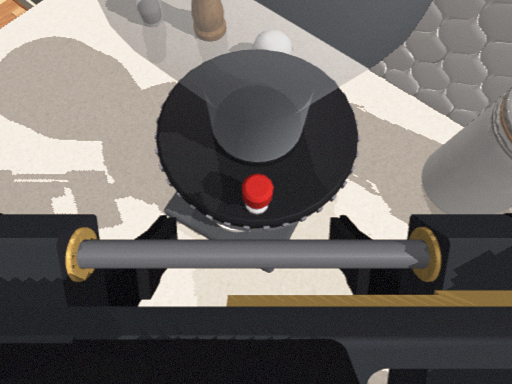

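The wrist view has the knob at (257,190), in line with the hand. I'll go in with the fingers at about 50 mm.

```bash
sed -i 's/AX=.*/AX=np.array([.675,-.0295]);B0=np.radians(-140.5)/' h.py
python3 - <<'E'
from h import *
p,r=pose(0,.0);go(p,r)
E
python3 -m pendant '[0.03,0.024,-0.05,0,0,0, 0.06,0.048,-0.1,0,0,0, 0.09,0.072,-0.15,0,0,0, 0.103,0.083,-0.18,0,0,0, 0.113,0.09,-0.204,0,0,0, 0.113,0.09,-0.204,0,0,0, 0.113,0.09,-0.204,0,0,0]' 0.15
python3 -m pendant '[0,0,0,0,0,0, 0,0,0,0,0,0, 0,0,0,0,0,0, 0,0,0,0,0,0, 0,0,0,0,0,0, 0,0,0,0,0,0]' -1 25
python3 - <<'E'
from h import *
p,r=pose(0,.0);go(p,r)
E
```

```text
row [0.115, 0.0893, -0.2049] [0.0044, 0.0034, 0.0002] mm [ 46.   35.7 -82. ] deg 0.3
time_s: 5.12
ee_pos: [0.6059, -0.0859, 0.1794]
tcp_rot: [0.898, 0.322, 0.284, -0.099]
force: [-0.4, 0.7, -0.1]
opening: 0.601
finger_force: 0.0
time_s: 5.62
ee_pos: [0.6064, -0.0864, 0.1799]
tcp_rot: [0.898, 0.321, 0.284, -0.099]
force: [0.1, -2.9, 2.7]
opening: 0.29
finger_force: 25.0
row [0.0009, 0.0017, -0.0025] [0.0037, 0.0036, 0.004] mm [ 0.3  0.7 -1. ] deg 0.4
```

```bash
python3 -m pendant '[0,0,0.01,0,0,0, 0,0,0.02,0,0,0, 0,0,0.028,0,0,0, 0,0,0.028,0,0,0]' -1 30
python3 - <<'E'
from h import *
a,b=pose(0);
for q in(.1,.2,.3):
    p,r=pose(q);go(p,r,a,b)
E
```

```text
time_s: 5.95
ee_pos: [0.6058, -0.0857, 0.1903]
tcp_rot: [0.898, 0.321, 0.284, -0.099]
force: [4.2, -1.8, -6.2]
opening: 0.28
finger_force: 30.0
row [-0.0132, 0.0177, 0.0] [0.0, -0.0, -0.0955] mm [-5.3  7.1  0. ] deg 5.7
row [-0.0245, 0.0367, 0.0] [0.0, -0.0, -0.191] mm [-9.8 14.7  0. ] deg 11.5
row [-0.0339, 0.0567, 0.0] [0.0, 0.0, -0.2865] mm [-13.6  22.7   0. ] deg 17.2
```

```bash
python3 -m pendant '[-0.0068,0.0087,0,0,0,-0.048, -0.0132,0.0177,0,0,0,-0.0955, -0.019,0.0271,0,0,0,-0.143, -0.0245,0.0367,0,0,0,-0.191, -0.0294,0.0466,0,0,0,-0.239, -0.0339,0.0567,0,0,0,-0.2865, -0.0339,0.0567,0,0,0,-0.2865]'
python3 - <<'E'
from h import *
p,r=pose(.3);go(p,r);print(get_state()["moment"])
E
```

```text
time_s: 6.53
ee_pos: [0.5923, -0.0609, 0.1905]
tcp_rot: [0.936, 0.183, 0.296, -0.056]
force: [8.4, 1.1, -7.0]
opening: 0.291
finger_force: 30.0
row [0.0022, -0.0055, -0.0289] [0.003, 0.0018, 0.0038] mm [  0.9  -2.2 -11.6] deg 0.3
[-0.60262209 -0.00552024 -0.66053871]
```

```bash
python3 -m pendant '[0,0,0,0,0,0, 0,0,0,0,0,0, 0,0,0,0,0,0]' -0.24
python3 -m pendant '[0,0,-0.008,0,0,0, 0,0,-0.014,0,0,0, 0,0,-0.014,0,0,0]'
python3 - <<'E'
from h import *
import cv2
s=get_state();print(s["finger_force"]);p,r=pose(.3,zg=.179);go(p,r)
d=get_image("wrist");cv2.imwrite("pics/w3.png",d["image"][...,::-1])
E
```

```text
time_s: 6.78
ee_pos: [0.5925, -0.0628, 0.1907]
tcp_rot: [0.936, 0.184, 0.295, -0.056]
force: [-0.3, -0.0, 0.4]
opening: 0.366
finger_force: 0.0
time_s: 7.03
ee_pos: [0.5921, -0.063, 0.184]
tcp_rot: [0.936, 0.183, 0.295, -0.056]
force: [-0.5, -0.9, 0.2]
opening: 0.38
finger_force: 0.0
0.0
row [0.0026, -0.0002, -0.0003] [0.0031, 0.0004, 0.0031] mm [ 1.1 -0.1 -0.1] deg 0.3
```

View pics/w3.png

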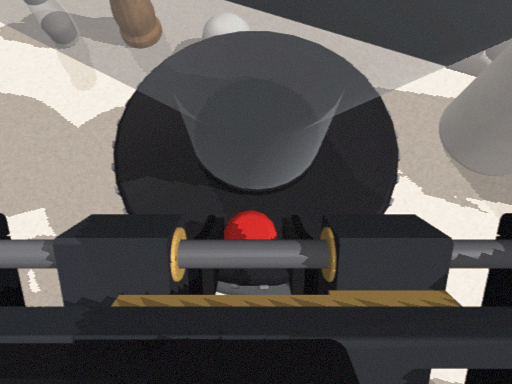

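The knob sits at (250,230) between the open fingers, standing free. Next I'll push it on in small steps.

```bash
python3 - <<'E'
from h import *
import io
for a in np.arange(.3,.7,.03):
    go(*pose(a+.03),*pose(a))
E
python3 -m pendant '[-0.0028,0.006,0,0,0,-0.0286, -0.0056,0.0126,0,0,0,-0.057, -0.0075,0.0207,0,0,0,-0.0955, -0.0075,0.0207,0,0,0,-0.0955]'
```

```text
row [-0.0024, 0.0062, 0.0] [0.0, -0.0, -0.0286] mm [-1.   2.5  0. ] deg 1.7
row [-0.0022, 0.0062, 0.0] [-0.0, 0.0, -0.0286] mm [-0.9  2.5  0. ] deg 1.7
row [-0.0021, 0.0063, 0.0] [0.0, 0.0, -0.0286] mm [-0.8  2.5  0. ] deg 1.7
row [-0.0019, 0.0064, 0.0] [-0.0, -0.0, -0.0286] mm [-0.7  2.5  0. ] deg 1.7
row [-0.0017, 0.0064, 0.0] [-0.0, -0.0, -0.0286] mm [-0.7  2.6  0. ] deg 1.7
row [-0.0015, 0.0065, 0.0] [0.0, 0.0, -0.0286] mm [-0.6  2.6  0. ] deg 1.7
row [-0.0013, 0.0065, 0.0] [0.0, 0.0, -0.0286] mm [-0.5  2.6  0. ] deg 1.7
row [-0.0011, 0.0065, 0.0] [0.0, 0.0, -0.0286] mm [-0.4  2.6  0. ] deg 1.7
row [-0.0009, 0.0066, 0.0] [-0.0, 0.0, -0.0286] mm [-0.4  2.6  0. ] deg 1.7
row [-0.0007, 0.0066, 0.0] [0.0, -0.0, -0.0286] mm [-0.3  2.6  0. ] deg 1.7
row [-0.0005, 0.0066, 0.0] [-0.0, 0.0, -0.0286] mm [-0.2  2.6  0. ] deg 1.7
row [-0.0003, 0.0066, 0.0] [-0.0, 0.0, -0.0286] mm [-0.1  2.7  0. ] deg 1.7
row [-0.0001, 0.0066, 0.0] [-0.0, -0.0, -0.0286] mm [-0.   2.7  0. ] deg 1.7
row [0.0001, 0.0066, 0.0] [0.0, -0.0, -0.0286] mm [0.  2.7 0. ] deg 1.7
time_s: 7.42
ee_pos: [0.5893, -0.0539, 0.1849]
tcp_rot: [0.944, 0.136, 0.298, -0.041]
force: [1.3, -0.4, 0.7]
opening: 0.379
finger_force: 0.5
```

Command is at 0.40 rad; I continue in 0.03 steps.

```bash
python3 -m pendant '[-0.0009,0.0032,0,0,0,-0.0143, -0.0019,0.0064,0,0,0,-0.0286, -0.0019,0.0064,0,0,0,-0.0286]'
python3 -m pendant '[-0.0008,0.0032,0,0,0,-0.0143, -0.0017,0.0064,0,0,0,-0.0286, -0.0017,0.0064,0,0,0,-0.0286]'
```

```text
time_s: 7.67
ee_pos: [0.5889, -0.0522, 0.1851]
tcp_rot: [0.946, 0.123, 0.299, -0.037]
force: [1.0, -0.5, 0.4]
opening: 0.378
finger_force: 0.4
time_s: 7.92
ee_pos: [0.5882, -0.0498, 0.1851]
tcp_rot: [0.947, 0.109, 0.299, -0.032]
force: [0.7, -1.3, 0.9]
opening: 0.379
finger_force: 0.6
```

```bash
python3 -m pendant '[-0.0007,0.0032,0,0,0,-0.0143, -0.0015,0.0065,0,0,0,-0.0286, -0.0015,0.0065,0,0,0,-0.0286]'
python3 -c "
from h import *
print(get_state()['moment']);go(*pose(.49,zg=.179))"
```

```text
time_s: 8.17
ee_pos: [0.5876, -0.0472, 0.1851]
tcp_rot: [0.949, 0.094, 0.3, -0.028]
force: [1.1, -2.8, 0.5]
opening: 0.383
finger_force: 1.2
[-0.56268578  0.48501689 -0.31095807]
row [0.0018, 0.0005, -0.0029] [0.004, 0.001, 0.0024] mm [ 0.7  0.2 -1.1] deg 0.3
```

```bash
python3 -m pendant '[-0.0006,0.0032,0,0,0,-0.0143, -0.0013,0.0065,0,0,0,-0.0286, -0.0013,0.0065,0,0,0,-0.0286]'
```

```text
time_s: 8.42
ee_pos: [0.587, -0.0444, 0.185]
tcp_rot: [0.95, 0.08, 0.3, -0.023]
force: [1.7, -2.2, 1.0]
opening: 0.38
finger_force: 1.0
```

```bash
python3 -m pendant '[-0.0005,0.0032,0,0,0,-0.0143, -0.0011,0.0065,0,0,0,-0.0286, -0.0011,0.0065,0,0,0,-0.0286]'
```

```text
time_s: 8.67
ee_pos: [0.5863, -0.0414, 0.1847]
tcp_rot: [0.952, 0.066, 0.3, -0.019]
force: [-0.3, 0.2, -0.8]
opening: 0.385
finger_force: 0.0
```

```bash
python3 -m pendant '[-0.0004,0.0033,0,0,0,-0.0143, -0.0009,0.0066,0,0,0,-0.0286, -0.0009,0.0066,0,0,0,-0.0286]'
python3 - <<'E'
from h import *
import cv2
s=get_state();d=get_image("wrist");cv2.imwrite("pics/w4.png",d["image"][...,::-1])
T=np.eye(4);T[:3,:3]=R.from_quat(s["tcp_rot"]).as_matrix();T[:3,3]=s["ee_pos"];T=T@d["hand_eye"]
hsv=cv2.cvtColor(d["image"],cv2.COLOR_RGB2HSV)
m=((hsv[...,0]<8)|(hsv[...,0]>172))&(hsv[...,1]>150)&(hsv[...,2]>60)&(d["z_map"]>0)
v,u=np.where(m);z=d["z_map"][v,u]
Q=(np.c_[(u-d["cx"])/d["fx"]*z,(v-d["cy"])/d["fy"]*z,z,np.ones_like(z)]@T.T)[:,:3]
Q=Q[np.linalg.norm(Q-s["ee_pos"],axis=1)<.04];print(len(Q),np.percentile(Q,[2,50,98],axis=0).round(4))
g=s["ee_pos"]+.006*R.from_quat(s["tcp_rot"]).as_matrix()[:,2];print("grasp",g.round(4))
E
```

```text
time_s: 8.92
ee_pos: [0.5856, -0.0384, 0.1844]
tcp_rot: [0.953, 0.052, 0.3, -0.015]
force: [0.4, -0.0, -0.1]
opening: 0.378
finger_force: 0.0
1055 [[ 0.5924 -0.05    0.1826]
 [ 0.5981 -0.0385  0.1854]
 [ 0.606  -0.0274  0.1868]]
grasp [ 0.5891 -0.038   0.1794]
```

```bash
python3 -m pendant '[-0.0007,0.0066,0,0,0,-0.0286, -0.001,0.011,0,0,0,-0.045, -0.001,0.011,0,0,0,-0.045]'
```

```text
time_s: 9.22
ee_pos: [0.5854, -0.0341, 0.1845]
tcp_rot: [0.953, 0.03, 0.3, -0.007]
force: [0.4, 0.9, -0.0]
opening: 0.38
finger_force: 0.1
```

View pics/w4.png

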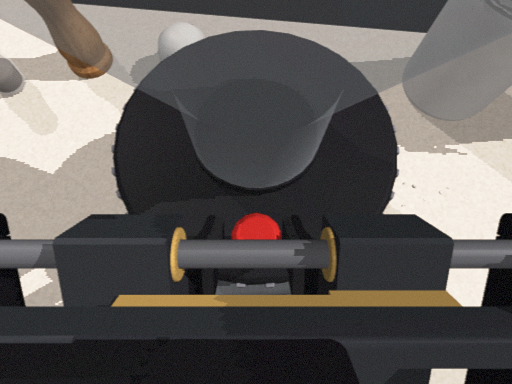

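The knob at (257,230) is centred between the pads and looks lower, so it has moved ahead of the finger. I'll push on to confirm the lock.

```bash
python3 -m pendant '[-0.0002,0.0033,0,0,0,-0.0143, -0.0003,0.0053,0,0,0,-0.022, -0.0003,0.0053,0,0,0,-0.022]'
```

```text
time_s: 9.47
ee_pos: [0.5853, -0.0326, 0.1846]
tcp_rot: [0.954, 0.019, 0.3, -0.004]
force: [-0.7, -0.6, -0.3]
opening: 0.381
finger_force: 0.3
```

```bash
python3 -m pendant '[-0.0001,0.0033,0,0,0,-0.0143, -0.0002,0.0053,0,0,0,-0.022, -0.0002,0.0053,0,0,0,-0.022]'
```

```text
time_s: 9.72
ee_pos: [0.5854, -0.0316, 0.1847]
tcp_rot: [0.954, 0.007, 0.3, 0.0]
force: [2.0, -4.7, -2.0]
opening: 0.378
finger_force: 2.2
```

```bash
cat > k.py <<'E'
from h import *
import cv2
s=get_state();d=get_image("wrist")
T=np.eye(4);T[:3,:3]=R.from_quat(s["tcp_rot"]).as_matrix();T[:3,3]=s["ee_pos"];T=T@d["hand_eye"]
hsv=cv2.cvtColor(d["image"],cv2.COLOR_RGB2HSV)
m=((hsv[...,0]<8)|(hsv[...,0]>172))&(hsv[...,1]>150)&(hsv[...,2]>60)&(d["z_map"]>0)
v,u=np.where(m);z=d["z_map"][v,u]
Q=(np.c_[(u-d["cx"])/d["fx"]*z,(v-d["cy"])/d["fy"]*z,z,np.ones_like(z)]@T.T)[:,:3]
Q=Q[np.linalg.norm(Q-s["ee_pos"],axis=1)<.05];print(len(Q),np.percentile(Q,[2,50,98],axis=0).round(4).tolist())
c=np.median(Q,0)[:2]-AX
print("knob angle",B0-np.arctan2(c[1],c[0])%(2*np.pi)+2*np.pi,"force",np.round(s["force"],1))
g=s["ee_pos"]+.006*R.from_quat(s["tcp_rot"]).as_matrix()[:,2];c=g[:2]-AX;print("grasp",g.round(4),B0-np.arctan2(c[1],c[0])%(2*np.pi)+2*np.pi,np.hypot(*c))
E
python3 k.py
```

```text
1047 [[0.5926, -0.0474, 0.1823], [0.598, -0.0352, 0.1853], [0.6057, -0.0239, 0.1867]]
knob angle 0.6155410192683295 force [ 2.  -4.7 -2. ]
grasp [ 0.5889 -0.0316  0.1798] 0.6651925316818588 0.0861512889992625
```

The first notch is confirmed: the knob moved its 3 mm of play, then the collar locked. I'll centre, grip, lift and check.

```bash
python3 -m pendant '[0,-0.007,0,0,0,0.03, 0,-0.0137,-0.002,0,0,0.062, 0,-0.0137,-0.002,0,0,0.062]'
python3 -m pendant '[0,0,0,0,0,0, 0,0,0,0,0,0, 0,0,0,0,0,0, 0,0,0,0,0,0]' -1 30
python3 k.py
python3 -m pendant '[0,0,0.01,0,0,0, 0,0,0.02,0,0,0, 0,0,0.028,0,0,0, 0,0,0.028,0,0,0]'
python3 - <<'E'
from h import *
for i in range(1,8): go(*pose(.605+.05*i),*pose(.605))
E
```

```text
time_s: 10.02
ee_pos: [0.5854, -0.0372, 0.1839]
tcp_rot: [0.953, 0.039, 0.3, -0.01]
force: [-0.1, -0.9, -0.2]
opening: 0.379
finger_force: 0.0
time_s: 10.35
ee_pos: [0.5854, -0.0362, 0.1841]
tcp_rot: [0.953, 0.038, 0.301, -0.01]
force: [-0.2, -3.5, -0.3]
opening: 0.284
finger_force: 30.0
1065 [[0.5922, -0.0473, 0.1826], [0.5979, -0.0353, 0.1854], [0.6056, -0.0243, 0.1869]]
knob angle 0.6145529551529947 force [-0.2 -3.5 -0.3]
grasp [ 0.5889 -0.036   0.1791] 0.614388142370708 0.08636466374154352
time_s: 10.73
ee_pos: [0.5853, -0.0357, 0.1952]
tcp_rot: [0.953, 0.038, 0.3, -0.01]
force: [6.2, -1.9, -6.3]
opening: 0.283
finger_force: 30.0
row [-0.0007, 0.011, 0.0] [0.0, 0.0, -0.0477] mm [-0.3  4.4  0. ] deg 2.9
row [-0.0008, 0.0221, 0.0] [-0.0, 0.0, -0.0955] mm [-0.3  8.8  0. ] deg 5.7
row [-0.0003, 0.0331, 0.0] [0.0, 0.0, -0.1432] mm [-0.1 13.3  0. ] deg 8.6
row [0.0007, 0.0441, 0.0] [0.0, 0.0, -0.191] mm [ 0.3 17.7  0. ] deg 11.5
row [0.0022, 0.0551, 0.0] [0.0, 0.0, -0.2387] mm [ 0.9 22.   0. ] deg 14.3
row [0.0043, 0.0659, 0.0] [0.0, 0.0, -0.2865] mm [ 1.7 26.4  0. ] deg 17.2
row [0.007, 0.0767, 0.0] [0.0, 0.0, -0.3342] mm [ 2.8 30.7  0. ] deg 20.1
```

```bash
python3 -m pendant '[-0.0005,0.011,0,0,0,-0.0477, -0.0003,0.0221,0,0,0,-0.0955, 0.0003,0.0331,0,0,0,-0.1432, 0.0015,0.0441,0,0,0,-0.191, 0.003,0.0551,0,0,0,-0.2387, 0.0053,0.0659,0,0,0,-0.2865, 0.008,0.0767,0,0,0,-0.3342, 0.008,0.0767,0,0,0,-0.3342]'
python3 k.py
```

```text
time_s: 11.4
ee_pos: [0.5892, -0.0031, 0.1951]
tcp_rot: [0.945, -0.129, 0.298, 0.042]
force: [8.2, -2.2, -6.6]
opening: 0.287
finger_force: 30.0
1072 [[0.5943, -0.0173, 0.1938], [0.6014, -0.0068, 0.1964], [0.6093, 0.0049, 0.1979]]
knob angle 0.9888018257866902 force [ 8.2 -2.2 -6.6]
grasp [ 0.5925 -0.004   0.1902] 0.9888068160697161 0.08635039552714269
```

```bash
python3 -m pendant '[0,0,0,0,0,0, 0,0,0,0,0,0, 0,0,0,0,0,0]' -0.24
python3 -m pendant '[0,0,-0.008,0,0,0, 0,0,-0.014,0,0,0, 0,0,-0.014,0,0,0]'
python3 k.py
python3 - <<'E'
from h import *
for a in(.99,1.02,1.05,1.08,1.11,1.14,1.17):go(*pose(a+.03),*pose(a))
E
```

```text
time_s: 11.7
ee_pos: [0.5887, -0.0048, 0.1954]
tcp_rot: [0.945, -0.128, 0.298, 0.042]
force: [0.3, 0.9, -0.4]
opening: 0.367
finger_force: 0.0
time_s: 11.95
ee_pos: [0.5884, -0.0053, 0.189]
tcp_rot: [0.945, -0.129, 0.297, 0.043]
force: [0.2, 0.0, -0.1]
opening: 0.38
finger_force: 0.0
1169 [[0.5933, -0.0181, 0.1901], [0.6006, -0.0076, 0.1928], [0.6089, 0.0043, 0.1942]]
knob angle 0.9758263558169924 force [ 0.2  0.  -0.1]
grasp [ 0.5917 -0.0062  0.184 ] 0.961490042506516 0.08651819622381753
row [0.0021, 0.0063, 0.0] [0.0, -0.0, -0.0286] mm [0.8 2.5 0. ] deg 1.7
row [0.0022, 0.0062, 0.0] [0.0, 0.0, -0.0286] mm [0.9 2.5 0. ] deg 1.7
row [0.0024, 0.0062, 0.0] [-0.0, -0.0, -0.0286] mm [1.  2.5 0. ] deg 1.7
row [0.0026, 0.0061, 0.0] [0.0, 0.0, -0.0286] mm [1.  2.4 0. ] deg 1.7
row [0.0028, 0.006, 0.0] [0.0, -0.0, -0.0286] mm [1.1 2.4 0. ] deg 1.7
row [0.003, 0.0059, 0.0] [0.0, 0.0, -0.0286] mm [1.2 2.4 0. ] deg 1.7
row [0.0032, 0.0058, 0.0] [-0.0, -0.0, -0.0286] mm [1.3 2.3 0. ] deg 1.7
```

```bash
python3 -m pendant '[0.0021,0.0063,-0.003,0,0,-0.0286, 0.0043,0.0125,-0.003,0,0,-0.0573, 0.0043,0.0125,-0.003,0,0,-0.0573]'
python3 -m pendant '[0.0012,0.0031,0,0,0,-0.0143, 0.0024,0.0062,0,0,0,-0.0286, 0.0024,0.0062,0,0,0,-0.0286]'
python3 k.py
```

```text
time_s: 12.25
ee_pos: [0.5905, 0.0002, 0.1884]
tcp_rot: [0.941, -0.157, 0.296, 0.052]
force: [-0.6, -1.2, 0.1]
opening: 0.381
finger_force: 0.3
time_s: 12.5
ee_pos: [0.5919, -0.0021, 0.1924]
tcp_rot: [0.94, -0.169, 0.293, 0.053]
force: [-0.1, 0.6, 0.4]
opening: 0.381
finger_force: 0.0
867 [[0.5953, -0.0177, 0.1901], [0.6024, -0.008, 0.1929], [0.6093, 0.0036, 0.1943]]
knob angle 0.9773134114395088 force [-0.1  0.6  0.4]
grasp [ 0.5951 -0.0033  0.1875] 1.0061610180028593 0.08412233606023659
```

```bash
python3 -m pendant '[0.0013,0.003,0,0,0,-0.0143, 0.0026,0.006,0,0,0,-0.0286, 0.0026,0.006,0,0,0,-0.0286]'
python3 k.py
```

```text
time_s: 12.8
ee_pos: [0.5936, -0.004, 0.1963]
tcp_rot: [0.939, -0.18, 0.288, 0.054]
force: [-0.8, 0.3, -0.1]
opening: 0.376
finger_force: 0.0
668 [[0.5852, -0.0175, 0.1781], [0.6034, -0.0073, 0.1925], [0.6095, 0.0025, 0.1942]]
knob angle 0.989502879372461 force [-0.8  0.3 -0.1]
grasp [ 0.5968 -0.0053  0.1913] 0.9896792735361704 0.0819043910385655
```

```bash
python3 -c "
from h import *
print(np.round(get_state()['qpos'],3));go(*pose(1.0,zg=.18))"
```

```text
[-1.490e-01  1.000e-03 -1.050e-01  2.082e+00  5.820e-01  6.410e-01
 -2.601e+00]
row [-0.0068, 0.0037, -0.0279] [-0.0073, -0.0139, 0.0631] mm [ -2.7   1.5 -11.2] deg 3.9
```

```bash
cat >> h.py <<'E'
def pose2(a,b,zg=.18):
    p,_=pose(a,zg=zg,back=-.006);q,r=pose(b);return p-.006*r.as_matrix()[:,2],r
E
python3 -c "
from h import *
go(*pose2(.976,.85))"
```

```text
row [-0.0086, -0.0024, -0.0279] [-0.0063, -0.0144, 0.2063] mm [ -3.4  -1.  -11.2] deg 12.4
```

```bash
python3 -m pendant '[-0.002,0,-0.006,0,0,0.06, -0.005,-0.001,-0.015,0,0,0.13, -0.0086,-0.0024,-0.028,-0.006,-0.014,0.206, -0.0086,-0.0024,-0.028,-0.006,-0.014,0.206]'
python3 k.py
python3 -c "
from h import *
go(*pose2(.976,.85));print(np.round(get_state()['qpos'],3))"
```

```text
time_s: 13.18
ee_pos: [0.5886, -0.0067, 0.1833]
tcp_rot: [0.951, -0.076, 0.299, 0.025]
force: [-1.1, 0.5, -0.3]
opening: 0.381
finger_force: 0.0
1351 [[0.5936, -0.0178, 0.1899], [0.6003, -0.0067, 0.1929], [0.609, 0.0053, 0.1942]]
knob angle 0.9857340558174936 force [-1.1  0.5 -0.3]
grasp [ 0.592  -0.0072  0.1784] 0.951661524749305 0.08591416652738351
row [0.0026, 0.0033, 0.0025] [-0.0001, -0.0019, 0.0038] mm [1.1 1.3 1. ] deg 0.3
[-0.107 -0.032 -0.065  2.15   0.419  0.478 -2.228]
```

```bash
python3 -c "
from h import *
go(*pose2(1.02,.85,.179))
for a in(1.02,1.05,1.08,1.11,1.14,1.17):go(*pose2(a+.03,.85),*pose2(a,.85))"
python3 -m pendant '[0.003,0.006,0.001,0,0,0, 0.006,0.0125,0.001,0,0,0, 0.006,0.0125,0.001,0,0,0]'
python3 -m pendant '[0.0013,0.003,0,0,0,0, 0.0024,0.0062,0,0,0,0, 0.0024,0.0062,0,0,0,0]'
python3 k.py
```

```text
row [0.0055, 0.0122, -0.0] [-0.0001, -0.0019, 0.0038] mm [ 2.2  4.9 -0. ] deg 0.3
row [0.0022, 0.006, 0.0] [0.0, 0.0, 0.0] mm [0.9 2.4 0. ] deg 0.0
row [0.0023, 0.0059, 0.0] [0.0, 0.0, 0.0] mm [0.9 2.4 0. ] deg 0.0
row [0.0025, 0.0059, 0.0] [0.0, 0.0, 0.0] mm [1.  2.3 0. ] deg 0.0
row [0.0027, 0.0058, 0.0] [0.0, 0.0, 0.0] mm [1.1 2.3 0. ] deg 0.0
row [0.0029, 0.0057, 0.0] [0.0, 0.0, 0.0] mm [1.1 2.3 0. ] deg 0.0
row [0.003, 0.0056, 0.0] [0.0, 0.0, 0.0] mm [1.2 2.2 0. ] deg 0.0
time_s: 13.48
ee_pos: [0.5926, 0.0006, 0.1853]
tcp_rot: [0.951, -0.078, 0.299, 0.025]
force: [0.3, -0.1, 0.3]
opening: 0.383
finger_force: 0.4
time_s: 13.73
ee_pos: [0.5934, 0.0025, 0.1852]
tcp_rot: [0.951, -0.077, 0.299, 0.025]
force: [-2.5, -3.8, 2.8]
opening: 0.381
finger_force: 2.1
946 [[0.5978, -0.0144, 0.1846], [0.6036, -0.0032, 0.1899], [0.6104, 0.0082, 0.1914]]
knob angle 1.0427007712234095 force [-2.5 -3.8  2.8]
grasp [0.5968 0.0019 0.1803] 1.0714961148469868 0.08425541132084306
```

```bash
python3 -m pendant '[0.0008,0.002,0,0,0,0, 0.0016,0.004,0,0,0,0, 0.0016,0.004,0,0,0,0]'
python3 k.py
```

```text
time_s: 14.03
ee_pos: [0.5943, 0.0049, 0.1853]
tcp_rot: [0.951, -0.077, 0.3, 0.024]
force: [-0.7, 0.4, -0.2]
opening: 0.385
finger_force: 0.0
822 [[0.5878, -0.0112, 0.1711], [0.6049, -0.0002, 0.1853], [0.6114, 0.0108, 0.1868]]
knob angle 1.084671385421398 force [-0.7  0.4 -0.2]
grasp [0.5977 0.0044 0.1804] 1.1025693794168197 0.08442422617817713
```

```bash
python3 -m pendant '[0.0013,0.003,0,0,0,0, 0.003,0.0068,0,0,0,0, 0.003,0.0068,0,0,0,0]'
python3 k.py
```

```text
time_s: 14.33
ee_pos: [0.5951, 0.0075, 0.1849]
tcp_rot: [0.951, -0.077, 0.299, 0.024]
force: [-0.0, -1.1, 0.3]
opening: 0.384
finger_force: 0.0
843 [[0.5904, -0.0086, 0.1736], [0.6058, 0.0023, 0.1853], [0.6125, 0.0134, 0.1869]]
knob angle 1.1198387340858655 force [-0.  -1.1  0.3]
grasp [0.5985 0.007  0.18  ] 1.1343568848407628 0.08471945904347583
```

Pin is home, at the far side of the play. I'll nudge it back towards the middle with the other finger.

```bash
python3 -m pendant '[-0.003,-0.006,0,0,0,0, -0.006,-0.012,0,0,0,0, -0.0085,-0.0172,0,0,0,0, -0.0085,-0.0172,0,0,0,0]'
python3 k.py
```

```text
time_s: 14.72
ee_pos: [0.5916, -0.0, 0.1851]
tcp_rot: [0.951, -0.077, 0.3, 0.024]
force: [1.1, 1.4, -1.2]
opening: 0.381
finger_force: 0.8
1009 [[0.5983, -0.0094, 0.1825], [0.6044, 0.0013, 0.1854], [0.6122, 0.013, 0.1868]]
knob angle 1.1014358849741352 force [ 1.1  1.4 -1.2]
grasp [ 0.595  -0.0006  0.1802] 1.0365062404154095 0.08508335442964568
```

```bash
python3 -m pendant '[-0.0005,-0.0014,0,0,0,0, -0.0005,-0.0014,0,0,0,0, 0.0035,0.0076,0,0,0,0, 0.0035,0.0076,0,0,0,0]'
python3 -m pendant '[0,0,0,0,0,0, 0,0,0,0,0,0, 0,0,0,0,0,0, 0,0,0,0,0,0]' 0.1
python3 k.py
python3 -m pendant '[-0.028,0.005,0.041,0,0,0, -0.056,0.009,0.082,0,0,0, -0.085,0.014,0.123,0,0,0, -0.113,0.018,0.164,0,0,0, -0.141,0.023,0.205,0,0,0, -0.17,0.028,0.246,0,0,0, -0.17,0.028,0.246,0,0,0, -0.17,0.028,0.246,0,0,0]'
python3 - <<'E'
from h import *
import cv2
s=get_state();print(np.round(s["qpos"],3))
d=get_image("wrist");cv2.imwrite("pics/w9.png",d["image"][...,::-1])
t=get_image("top");cv2.imwrite("pics/t9.png",t["image"][...,::-1])
T=np.eye(4);T[:3,:3]=R.from_quat(s["tcp_rot"]).as_matrix();T[:3,3]=s["ee_pos"];T=T@d["hand_eye"]
hsv=cv2.cvtColor(d["image"],cv2.COLOR_RGB2HSV)
m=((hsv[...,0]<8)|(hsv[...,0]>172))&(hsv[...,1]>150)&(hsv[...,2]>60)&(d["z_map"]>0)
v,u=np.where(m);z=d["z_map"][v,u]
Q=(np.c_[(u-d["cx"])/d["fx"]*z,(v-d["cy"])/d["fy"]*z,z,np.ones_like(z)]@T.T)[:,:3]
Q=Q[np.linalg.norm(Q[:,:2]-[.6,0],axis=1)<.04]
tp=Q[Q[:,2]>np.percentile(Q[:,2],95)-.002];print(len(tp),((tp.min(0)+tp.max(0))/2).round(4),tp.max(0))
E
```

```text
time_s: 15.1
ee_pos: [0.5933, 0.0034, 0.1851]
tcp_rot: [0.951, -0.077, 0.299, 0.024]
force: [0.1, 0.1, -1.7]
opening: 0.38
finger_force: 0.0
time_s: 15.43
ee_pos: [0.5931, 0.0028, 0.185]
tcp_rot: [0.951, -0.077, 0.299, 0.024]
force: [-0.1, 0.2, 0.3]
opening: 0.532
finger_force: 0.0
920 [[0.5993, -0.0091, 0.1826], [0.6051, 0.0016, 0.1853], [0.6122, 0.0132, 0.1868]]
knob angle 1.1075304117328155 force [-0.1  0.2  0.3]
grasp [0.5965 0.0023 0.1801] 1.0738224058677215 0.084721343558911
time_s: 16.15
ee_pos: [0.5254, 0.0144, 0.2845]
tcp_rot: [0.95, -0.077, 0.301, 0.024]
force: [0.6, 0.6, 0.4]
opening: 0.549
finger_force: 0.0
[-0.151 -0.29  -0.093  2.143  0.305  0.74  -2.149]
428 [0.5999 0.0032 0.1862] [0.61138843 0.01481234 0.18800977]
```

View pics/w9.png

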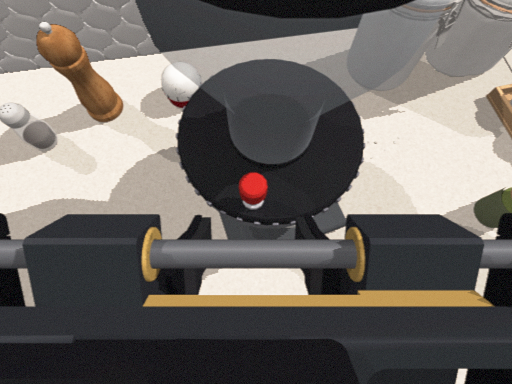

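View pics/t9.png

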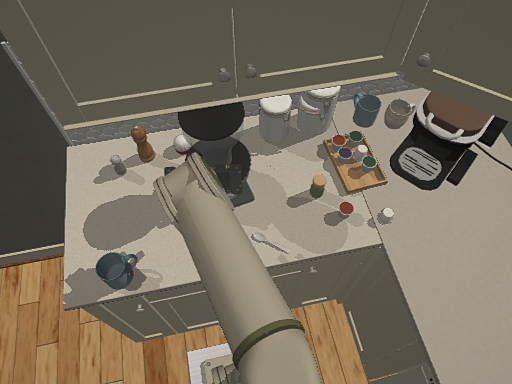

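The wrist view shows the knob at (253,188), home, with its top at 0.186 m as at the start. In the top view the mug, jar, spoon and pods are where they were, and the hand is clear of everything.

```bash
python3 -c "
from workcell import *
print(sign_off())"
```

```text
the job is handed in; nothing more can be done
None
```

The grinder is set two notches finer, one notch at a time, with the pin home in the second notch and nothing else seen to move; the one doubt is that joint 7 read -2.601 rad against its -2.6 limit before I backed it off.

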